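# Fetch the cartridge carrier from behind the gate bar

### The arm

A 6-joint arm with a two-finger parallel gripper is mounted at the origin on the work surface. World frame = base frame: x ahead of the robot, y to its left, z up, the work surface at z = 0. Lengths are in m, angles in degrees, forces in N, time in s.
With the tool pointing down it reaches from about 0.25 to 0.725 m from the base axis. Payload 9.7 kg.
Tool frame: the origin (TCP) lies at the very end of the fingers, on their centre line; the grasp point (between the pads) lies 19 mm behind it; z points along the fingers, y is the line along which they close (so a half turn about z gives the same grasp; the last joint's range is limited). The gripper opens to 85 mm and grips with 20 to 120 N. Pads are 22 mm wide; open, the fingers measure 114 mm over their backs; the gripper's body (76 mm by 85 mm) begins 54 mm behind the grasp point. The pads swing forward as they close: fully open they stand 13 mm farther back than shut.
Start: joints at [-70.015, 4.979, 10.078, 95.1, 0, 90], TCP at [0.188, -0.517, 0.231] pointing down, gripper open.
Joint ranges: [-179.16, 179.16], [-48.56, 103.87], [-65.8, 70.77], [-126.05, 130.52], [-82.76, 87.17], [-180, 180]. Speed limits (degrees/s): [127.2, 127.2, 147.25, 180, 180, 180].

### API

Orientations are given as [roll, pitch, yaw] about the fixed x, y, z axes, in that order (R = Rz(yaw) Ry(pitch) Rx(roll)).
In Python, from workcell import bot, viewer, finder gives the robot as it stands. The module is installed in compiled form; this text tells all that it offers.
- The arm moves only by the shell command python3 -m inch 'ROWS' [FORCE]. ROWS is JSON, a list that holds one entry, the list of rows, each a list of 7 numbers: the opening in per cent of the stroke, from 0 (shut) to 100 (fully open), then the shift along the tool's x, y, z in mm, then the turn, a rotation vector about the tool's x, y, z in degrees. In form: [[[grip, tx, ty, tz, ax, ay, az], ...]]. A call has 1 to 8 rows; each row shifts and turns the commanded pose from where the row before left it, along the tool's axes as they then stand; what a row does not reach is not made up. A row lasts 1/8 s, in which the tool goes at most 62.5 mm and 10.7 degrees, less where a joint would pass 70% of its speed; a pose out of reach is approached as far as the arm can. A call with a gripper value outside its range is refused whole. The fingers move at their own pace and stop on an object; FORCE is the grip in N (left out, the last holds). Time passes only in rows, so rows that do not move let the fingers close. It gives the time, the measured TCP pose, the force, the opening and the grip force at its end, in the units of the state.
- bot.get_obs(): the state, without advancing time (a new reading comes with each control period).
- viewer.camera(name): name is "scene" or "top" or "wrist"; returns a dict with "pixels" (480x640x3 uint8, red, green, blue), "vfov" (degrees; the focal length in pixels is half the picture's height over the tangent of half this angle, whatever the lens; pixels are square), "cx", "cy" (the principal point, pixels), "k1" (the pictures are not rectified: a ray, as slopes to the right and down, at radius r is drawn at 1 + k1 r^2 times it, then the intrinsics apply), "R" (3x3) and "t" (3): a world point X has camera coordinates R X + t. Camera axes: x right, y down, z forward; pixel columns grow to the right and rows downward; lengths in m; the calibration is good to about 2 mm. A picture is of the moment at which its call begins. There is no depth.
- bot.job_done(): hands the job in; it is judged then, once.
Trained networks look in the newest picture that a camera, given by its name, has taken for a name from the list of things; names that differ only in an ending like _2 or _b are one class to them, and where a whole thing is asked for, a point or a joint stands for the part that bears it (a point fixed in the world has none). Each returns a list of dicts, best first, with "conf" (0 to 1); they miss things now and then, are a little off and sometimes report something else, mostly with a low value. They report only what shows in the picture. A call takes as long as a camera call. They do not tell look-alikes from the thing itself.
- finder.outline_of(camera, thing): "pixels" (480x640 bool, what is visible of it) and "extent" ([centre column, centre row, width, height] in pixels, round what is visible of it).
- finder.mark_of(camera, thing): "position" ([column, row] in pixels: a listed point, or the origin of a listed thing).
The state is a dict: "time": time; "q": joint angles; "qd": joint speeds; "joint_efforts": joint torques, N m; "ee_pos": TCP position; "tcp_rot": TCP orientation; "wrist_force": force on the tool from outside, world axes, zero at the start; "torque": the same for the moment, N m; "opening": finger opening in m; "grasp_force": force on a finger pad.
Only numpy, scipy, OpenCV 4.12 (cv2) and the standard library are available. Lean on these libraries where they do the work, as an engineer would, in place of code of your own. Each camera call takes 0.05 s, during which the arm holds its last target. There are 200 camera calls.

### The job

Lift the gate bar level out of the fence's two brackets and lay it across the two wooden blocks of the bar rest, then stand the dome light and the coin chute on the felt mat, out of the way. Fetch the tin cartridge carrier from behind them and set it centred on the cork pad of the tester deck, its length along the pad's length. Then put the light and the chute back, each upright and square to the fence on the very spot where it stood, and last lay the bar back down centred in both brackets; keep everything upright and leave the rubber puck where it is.

Things in the scene. Friction and masses are not known exactly. Their poses are not given: they have to be found in the camera images.
- bar_c (a point): Gate bar: square aluminium bar, 12 x 276 x 12 mm, 0.2 kg, lying along its own y axis; this point is its centre. It starts in the fence's two U brackets, above the light and the chute, its centre 94 mm above the fence's underside. Grip it across its 12 mm width (its x) near the middle.
- dome_c (a point): Dome light, 60 mm tall, 0.16 kg: black block 50 (x) x 64 (y) x 22 mm high, on its middle a red dome, 40 mm in diameter, straight-sided to 46 mm above the underside. Point: half-way up (30 mm), on the upright axis; z up. Starts under the bar beside the chute, 38 mm left or right of the fence's middle; note its start spot. Grip the dome above the block, fingers either side in y.
- chute_c (a point): Bronze coin chute, 60 mm tall, 0.3 kg: block 50 (x) x 64 (y) x 22 mm high, on its middle a neck 22 (x) x 30 (y) mm, 38 mm high, with a black coin slot. Point: half-way up, 30 mm above the underside; z up. Starts under the bar beside the light, 38 mm left or right of the fence's middle; note its start spot. Grip the neck above the block, across its 30 mm (y).
- carrier_c (a point): Tin cartridge carrier: shallow open tray 40 (x) x 100 (y) x 26 (z) mm, 0.18 kg, holding four small black pickup cartridges; this point is its centre, half-way up (13 mm above its underside). It lies behind the light and the chute (8 mm behind their blocks), so that its front side is free only when both are gone. Grip it across its 40 mm width (x).
- puck_c (a point): Rubber drive puck with a brass hub, 48 mm in diameter, 20 mm thick, lying on the fence's plate beside one end of the carrier; this point is on its axis, half-way up the rubber. To be left alone.
- fence: Fixed steel fence. Origin: at bench height below the middle of the bar's seat; y along the bar, x to the back. Plate 4 mm thick, x -45 to 135, y -140 to 140 mm; back rail 29 mm high at x = 131. Posts at x = 0, y = -118 and 118 with open U brackets: slot 20 mm wide in x, floor at z = 88, cheeks to 106, flared lips to 120 mm. Light and chute start on the plate at x = 0, y = -38 and 38, square to it.
- rest: Bar rest, fixed: dark board 50 (x) x 240 (y) x 8 mm with two light wooden blocks at y = -90 and +90 mm (each 30 mm long in y) whose flat tops are 30 mm above the origin, with 6 mm high lips along the edges 42 mm apart. Origin: centre of the underside. The bar lies across both blocks, along y.
- mat: Grey felt mat, fixed, 220 (x) x 120 (y) x 3 mm; origin at the centre of its underside. It takes the light and the chute meanwhile, side by side along its x, each with its middle over the mat. It lies to the left or right of the fence; the tester deck lies on the other side.
- deck: Tester deck, fixed: grey plate 120 (x) x 180 (y) x 8 mm with a cork pad 60 (x) x 120 (y) mm in the middle whose top is 12 mm above the origin. Origin: centre of the underside.
Not all that is in view belongs to the job. Several things have the shape of the rest; the one meant has the colours described above.

How it is judged (in metres and radians):
On the way, in this order (a step that is already met when the one before it is completed fails the run):
1. the gate bar lies released across both blocks of the bar rest (x of bar_c in the frame of rest between -0.022 and 0.022 m and y of bar_c in the frame of rest between -0.05 and 0.05 m and z of bar_c in the frame of rest between 0.03 and 0.042 m and contact force between the fingers and bar below 0.1 N and linear speed of bar below 0.02 m/s), for 0.2 s.
2. the dome light and the coin chute both stand released on the mat, the bar still on its rest (x of bar_c in the frame of rest between -0.022 and 0.022 m and y of bar_c in the frame of rest between -0.05 and 0.05 m and z of bar_c in the frame of rest between 0.03 and 0.042 m and contact force between the fingers and bar below 0.1 N and x of dome_c in the frame of mat between -0.1 and 0.1 m and y of dome_c in the frame of mat between -0.05 and 0.05 m and z of dome_c in the frame of mat between 0.028 and 0.038 m and contact force between the fingers and dome below 0.1 N and x of chute_c in the frame of mat between -0.1 and 0.1 m and y of chute_c in the frame of mat between -0.05 and 0.05 m and z of chute_c in the frame of mat between 0.028 and 0.038 m and contact force between the fingers and chute below 0.1 N and linear speed of each of dome, chute below 0.02 m/s), for 0.2 s.
3. the carrier lies released and centred on the cork pad, light and chute still on the mat, the bar on its rest (x of bar_c in the frame of rest between -0.022 and 0.022 m and y of bar_c in the frame of rest between -0.05 and 0.05 m and z of bar_c in the frame of rest between 0.03 and 0.042 m and contact force between the fingers and bar below 0.1 N and x of dome_c in the frame of mat between -0.1 and 0.1 m and y of dome_c in the frame of mat between -0.05 and 0.05 m and z of dome_c in the frame of mat between 0.028 and 0.038 m and contact force between the fingers and dome below 0.1 N and x of chute_c in the frame of mat between -0.1 and 0.1 m and y of chute_c in the frame of mat between -0.05 and 0.05 m and z of chute_c in the frame of mat between 0.028 and 0.038 m and contact force between the fingers and chute below 0.1 N and horizontal distance between carrier_c and deck below 0.012 m and angle between the y axis of carrier_c and the y axis of deck, either way round below 0.17 rad and angle between carrier_c's own z axis and vertical below 0.1 rad and z of carrier_c in the frame of deck between 0.021 and 0.029 m and contact force between the fingers and carrier below 0.1 N and linear speed of carrier below 0.02 m/s), for 0.2 s.
4. light and chute are both back on their own spots and released, the bar still on its rest (x of bar_c in the frame of rest between -0.022 and 0.022 m and y of bar_c in the frame of rest between -0.05 and 0.05 m and z of bar_c in the frame of rest between 0.03 and 0.042 m and contact force between the fingers and bar below 0.1 N and distance of each of dome_c, chute_c from where it was at the start of the episode below 0.012 m and angle between the y axis of each of dome_c, chute_c and the y axis of fence, either way round below 0.2 rad and angle between each of dome_c, chute_c, carrier_c's own z axis and vertical below 0.1 rad and contact force between the fingers and dome below 0.1 N and contact force between the fingers and chute below 0.1 N and horizontal distance between carrier_c and deck below 0.012 m and angle between the y axis of carrier_c and the y axis of deck, either way round below 0.17 rad and z of carrier_c in the frame of deck between 0.021 and 0.029 m and contact force between the fingers and carrier below 0.1 N and linear speed of each of dome, chute below 0.02 m/s), for 0.2 s.
At the end, for the whole second after the job is handed in: Bar in both brackets (8 mm across, 25 along, 5 in height, 0.08 rad); light and chute upright within 12 mm of their start spots, 0.2 rad of square; carrier level on the cork pad within 12 mm and 0.17 rad; puck moved under 12 mm; all released and at rest (x of bar_c in the frame of fence between -0.008 and 0.008 m and y of bar_c in the frame of fence between -0.025 and 0.025 m and z of bar_c in the frame of fence between 0.089 and 0.099 m and angle between the y axis of bar_c and the y axis of fence, either way round below 0.08 rad and distance of each of dome_c, chute_c, puck_c from where it was at the start of the episode below 0.012 m and angle between the y axis of each of dome_c, chute_c and the y axis of fence, either way round below 0.2 rad and angle between each of dome_c, chute_c, carrier_c's own z axis and vertical below 0.1 rad and contact force between the fingers and dome below 0.1 N and contact force between the fingers and chute below 0.1 N and horizontal distance between carrier_c and deck below 0.012 m and angle between the y axis of carrier_c and the y axis of deck, either way round below 0.17 rad and z of carrier_c in the frame of deck between 0.021 and 0.029 m and contact force between the fingers and carrier below 0.1 N and contact force between the fingers and bar below 0.1 N and linear speed of each of bar, dome, chute, carrier, puck below 0.02 m/s); the robot touches nothing.
It fails at once if the bar is tilted more than about 20 degrees from level (angle between bar_c's own y axis and vertical below 1.22 rad or angle between bar_c's own y axis and vertical above 1.92 rad).
It fails at once if the light, the chute or the carrier is tipped more than about 30 degrees (angle between any of dome_c, chute_c, carrier_c's own z axis and vertical above 0.52 rad).
It also fails if it takes over 144 s, if anything falls off the work surface, if the arm or the gripper's body presses on something with over 40 N, if the wrist force passes 120 N, or if a joint passes its speed limit or range.

## Working session

There is one attempt and no reset: what is moved stays moved. The work goes in short steps, Python scripts to look and compute and a shell command to move; the robot and the scene stay as the last step left them, time stands still between calls to the robot, and variables do not carry over. Pictures are saved under pics/ and viewed, at most 18 in all, crops included, and the job is handed in when it is done.

```bash
mkdir -p pics; cat > h.py <<'E'
import numpy as np,cv2
from scipy.spatial.transform import Rotation as Ro
from workcell import bot,viewer,finder
def cam(n,save=None):
    c=viewer.camera(n)
    if save: cv2.imwrite('pics/'+save,c['pixels'][:,:,::-1])
    return c
def ray(c,uv):
    f=240/np.tan(np.radians(c['vfov'])/2)
    d=(np.array(uv,float)-[c['cx'],c['cy']])/f
    s=d.copy()
    for _ in range(20): s=d/(1+c['k1']*(s@s))
    R=np.array(c['R']);t=np.array(c['t'])
    return -R.T@t, R.T@np.array([s[0],s[1],1])
def at(c,uv,z):
    o,v=ray(c,uv); return o+v*(z-o[2])/v[2]
def proj(c,X):
    f=240/np.tan(np.radians(c['vfov'])/2)
    p=np.array(c['R'])@np.array(X)+np.array(c['t']); s=p[:2]/p[2]
    return s*(1+c['k1']*(s@s))*f+[c['cx'],c['cy']]
def st():
    o=bot.get_obs(); print(o['time'],np.round(o['ee_pos'],4),np.round(o['tcp_rot'],2),'q',np.round(o['q'],1),'op',round(o['opening'],4),'F',np.round(o['wrist_force'],1),o['grasp_force'])
E
python3 - <<'E'
from h import *
st()
for n in ['top','scene']:
    c=cam(n,n+'0.png'); print(n,np.round(c['t'],3),np.round(c['R'],2).tolist())
    for k,z in [('bar_c',.094),('dome_c',.03),('chute_c',.03),('carrier_c',.017),('puck_c',.014),('fence',0),('rest',0),('mat',0),('deck',0)]:
        for m in finder.mark_of(n,k)[:4]: print(n,k,round(m['conf'],2),np.round(m['position']),np.round(at(c,m['position'],z),3)[:2])
E
```

```text
0.0 [ 0.1879 -0.5167  0.2306] [-179.92   -0.     19.98] q [-70.    5.   10.   95.1   0.   90. ] op 0.0852 F [ 0.2 -0.5 -0.4] 0.0
top [0.003 0.457 1.006] [[0.01, -1.0, -0.02], [-1.0, -0.01, -0.1], [0.1, 0.02, -0.99]]
top bar_c 0.79 [319. 183.] [0.573 0.01 ]
top dome_c 0.87 [301. 190.] [0.571 0.049]
top chute_c 0.75 [321. 190.] [0.572 0.006]
top chute_c 0.73 [339. 185.] [ 0.583 -0.032]
top carrier_c 0.74 [319. 169.] [0.622 0.012]
top puck_c 0.89 [275. 173.] [0.613 0.108]
top rest 0.7 [472. 357.] [ 0.218 -0.322]
top mat 0.78 [186. 242.] [0.461 0.304]
top deck 0.71 [457. 250.] [ 0.448 -0.293]
scene [ 0.292 -0.16   1.523] [[-0.62, 0.78, -0.0], [0.5, 0.39, -0.77], [-0.6, -0.48, -0.64]]
scene bar_c 0.91 [296. 262.] [0.566 0.   ]
scene dome_c 0.76 [312. 293.] [0.568 0.047]
scene chute_c 0.63 [286. 277.] [ 0.566 -0.031]
scene carrier_c 0.76 [286. 307.] [0.628 0.02 ]
scene puck_c 0.69 [313. 322.] [0.623 0.094]
scene rest 0.79 [313. 255.] [ 0.442 -0.052]
scene mat 0.81 [437. 325.] [0.454 0.306]
scene mat 0.25 [288. 278.] [ 0.544 -0.047]
scene deck 0.84 [245. 223.] [ 0.454 -0.282]
```

View pics/top0.png

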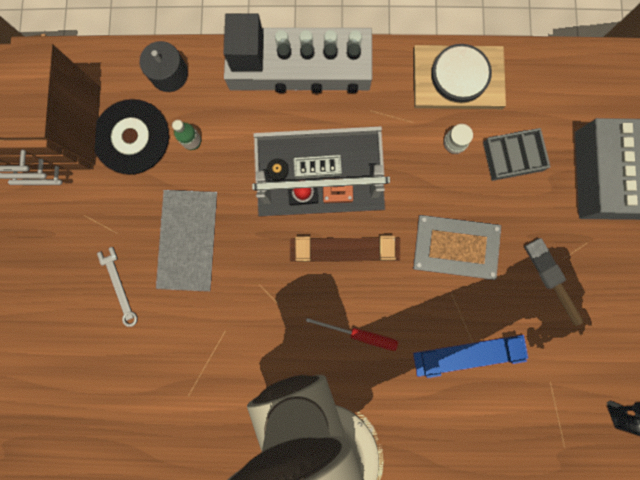

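View pics/scene0.png

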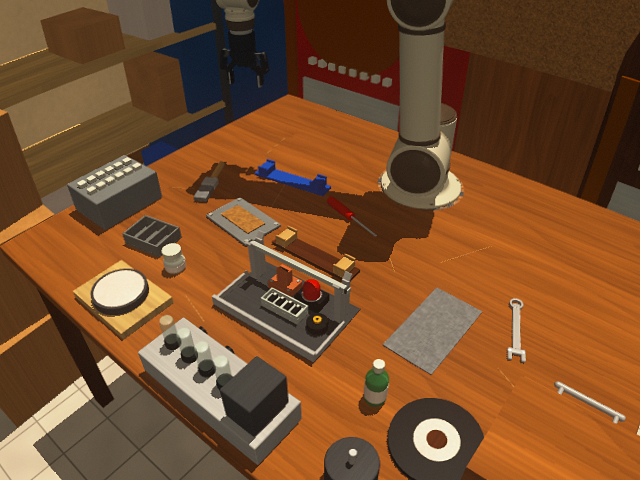

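Two things are rest-shaped in the top view: the blue one at (470,357) and the dark board with light wooden blocks at (345,248). The second fits the colours in the description, so I'll confirm it in a crop.

```bash
python3 - <<'E'
from h import *
i=cv2.imread('pics/top0.png')[110:280,240:440]
cv2.imwrite('pics/crop1.png',cv2.resize(i,None,fx=4,fy=3.5,interpolation=cv2.INTER_CUBIC))
c=cam('top')
for k in ['bar_c','mat','deck','rest','fence','carrier_c']:
    for m in finder.outline_of('top',k)[:3]:
        p=m['pixels']; r=cv2.minAreaRect(np.argwhere(p)[:,::-1].astype(np.float32))
        print(k,round(m['conf'],2),np.round(m['extent']),[np.round(at(c,b,dict(bar_c=.1,fence=.004,carrier_c=.03,rest=.02,deck=.008).get(k,0.003))[:2],3).tolist() for b in cv2.boxPoints(r)])
E
```

```text
bar_c 0.71 [323. 185. 137.  11.] [[0.57, 0.142], [0.586, -0.131], [0.572, -0.132], [0.556, 0.141]]
mat 0.92 [186. 243.  64. 103.] [[0.357, 0.367], [0.58, 0.361], [0.572, 0.238], [0.35, 0.246]]
deck 0.64 [456. 246.  88.  61.] [[0.402, -0.19], [0.525, -0.205], [0.505, -0.39], [0.382, -0.373]]
rest 0.73 [472. 357. 112.  45.] [[0.231, -0.189], [0.269, -0.426], [0.212, -0.434], [0.175, -0.197]]
rest 0.68 [345. 248. 108.  24.] [[0.471, 0.073], [0.475, -0.164], [0.423, -0.165], [0.418, 0.071]]
fence 0.82 [321. 171. 130.  88.] [[0.708, 0.16], [0.724, -0.127], [0.534, -0.135], [0.518, 0.146]]
carrier_c 0.94 [318. 166.  50.  22.] [[0.643, 0.066], [0.651, -0.034], [0.604, -0.038], [0.596, 0.062]]
```

View pics/crop1.png

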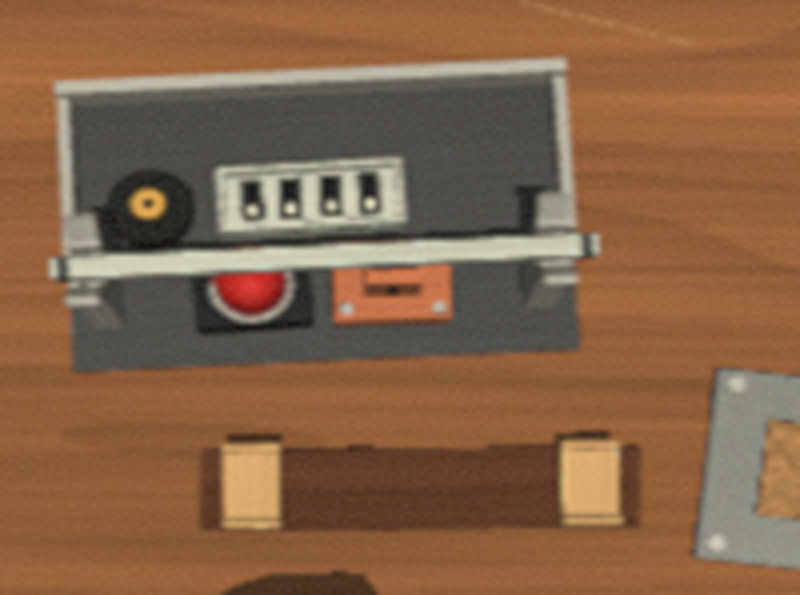

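The crop confirms it: the dark board with two light blocks at top (345,248) is the rest, and the blue look-alike at (470,357) is not. The dome is on the left at (302,192), the chute on the right at (338,192), and the puck is at the carrier's left end. I'll turn and travel above the bar at about (0.571, 0.006), yaw 93.

```bash
cat >> h.py <<'E'
def go(x,y,z,yaw,n=1):
    "shift (mm) in tool axes AFTER turning by az (total), per row for n rows"
    o=bot.get_obs(); R=Ro.from_euler('xyz',o['tcp_rot'],degrees=True); T=Ro.from_euler('xyz',[180,0,yaw],degrees=True)
    rv=(R.inv()*T).as_rotvec(degrees=True); d=T.inv().apply(np.array([x,y,z])-o['ee_pos'])*1000
    print('turn',np.round(rv,1),'then shift',np.round(d,1),'per row',np.round(d/n,1))
E
python3 -m inch '[[[100,0,0,0,0,0,-10.5],[100,0,0,0,0,0,-10.5],[100,0,0,0,0,0,-10.5],[100,0,0,0,0,0,-10.5],[100,0,0,0,0,0,-10.5],[100,0,0,0,0,0,-10.5],[100,0,0,0,0,0,-10.3]]]' >/dev/null
python3 -m inch '[[[60,36,30,2,0,0,0],[60,36,30,2,0,0,0],[60,36,30,2,0,0,0],[60,36,30,2,0,0,0],[60,36,30,2,0,0,0],[60,36,30,2,0,0,0],[60,36,30,2,0,0,0]]]' >/dev/null
python3 -m inch '[[[60,36,30,2,0,0,0],[60,36,30,2,0,0,0],[60,36,30,2,0,0,0],[60,36,30,2,0,0,0],[60,36,30,2,0,0,0],[60,36,30,2,0,0,0],[60,18,15,0,0,0,0],[60,0,0,0,0,0,0]]]'
python3 - <<'E'
from h import *
st(); go(.571,.006,.2,93.3)
c=cam('wrist','w1.png'); print(np.round(-np.array(c['R']).T@c['t'],3))
for k,z in [('bar_c',.094),('dome_c',.034),('chute_c',.034),('carrier_c',.017),('puck_c',.014)]:
    for m in finder.mark_of('wrist',k)[:3]: print(k,round(m['conf'],2),np.round(m['position']),np.round(at(c,m['position'],z),4)[:2])
E
```

```text
time: 4.1
ee_pos: [0.5648, -0.0076, 0.2049]
tcp_rot: [-180.0, 0.0, 93.4]
wrist_force: [0.3, -0.0, -0.1]
opening: 0.0512
grasp_force: 0.0
4.1 [ 0.5648 -0.0076  0.2049] [-179.95    0.     93.39] q [-0.8  6.6  8.9 92.3 -0.  85.8] op 0.0512 F [ 0.3 -0.  -0.1] 0.0
turn [-0.   0.   0.1] then shift [13.2  7.   4.9] per row [13.2  7.   4.9]
[0.56  0.067 0.348]
bar_c 0.69 [321. 210.] [0.5711 0.0082]
dome_c 0.82 [321. 140.] [0.5703 0.0465]
dome_c 0.64 [323. 211.] [ 0.5751 -0.0064]
chute_c 0.68 [320. 237.] [ 0.5744 -0.0275]
carrier_c 0.56 [390. 183.] [0.6276 0.0153]
puck_c 0.88 [396.  65.] [0.6226 0.1037]
```

View pics/w1.png

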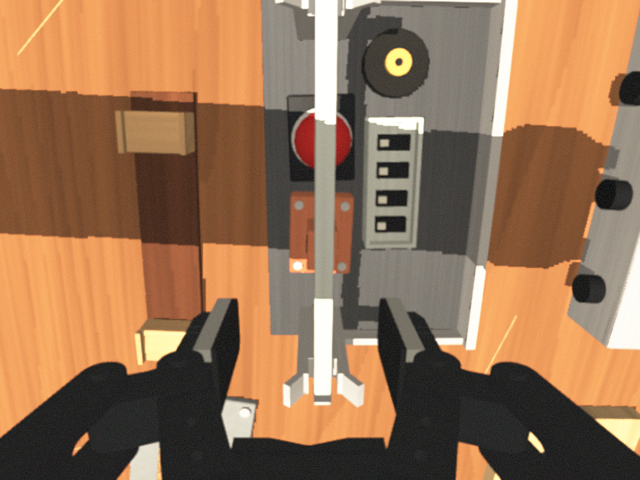

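The wrist view is clear. The bar's near end is at (322,400). The dome block spans (288..355, 95..182), the chute block (290..353, 193..272) and the carrier (362..422, 117..247). The rest's blocks are at (155,131) and (170,342). I'll compute poses from these corners.

```bash
python3 - <<'E'
from h import *
c=cam('wrist')
def q(n,z,*p):
    P=np.array([at(c,u,z)[:2] for u in p]); 
    y=(P[0]+P[1]-P[2]-P[3])/2; print(n,np.round(P.mean(0),4),'yaw',round(np.degrees(np.arctan2(-y[0],y[1])),1),'len',np.round(np.linalg.norm(y),4))
q('dome',.026,(289,95),(354,97),(355,182),(288,181))
q('chute',.026,(293,193),(353,194),(350,271),(290,272))
q('carrier',.030,(369,119),(422,117),(416,247),(362,246))
q('bar',.100,(314,30),(337,30),(331,404),(314,404))
q('restboardtopblocks',.03,(117,112),(193,113),(212,362),(140,362))
for p in [(322,392),(333,2)]: print('brkt',np.round(at(c,p,.1),4))
E
```

```text
dome [0.5706 0.0443] yaw 3.7 len 0.063
chute [ 0.5754 -0.0289] yaw 1.6 len 0.065
carrier [0.6267 0.014 ] yaw 3.6 len 0.099
bar [ 0.5735 -0.0126] yaw 3.4 len 0.2411
restboardtopblocks [ 0.4512 -0.0472] yaw 2.2 len 0.2102
brkt [ 0.5797 -0.1228  0.1   ]
brkt [0.5695 0.1219 0.1   ]
```

```bash

python3 -m inch '[[[50,14.5,8,0,0,0,0],[50,0,0,30,0,0,0],[50,0,0,30,0,0,0],[50,0,0,30,0,0,0],[50,0,0,30,0,0,0],[50,0,0,8,0,0,0],[50,0,0,0,0,0,0],[50,0,0,0,0,0,0]]]' 40
python3 -m inch '[[[0,0,0,0,0,0,0],[0,0,0,0,0,0,0],[0,0,0,0,0,0,0],[0,0,0,0,0,0,0],[0,0,0,0,0,0,0],[0,0,0,0,0,0,0]]]' 40
python3 - <<'E'
from h import *
st(); go(.451,-.047,.16,92.2)
E
```

```text
time: 5.45
ee_pos: [0.5724, 0.0066, 0.0788]
tcp_rot: [179.9, 0.0, 93.3]
wrist_force: [-1.1, -1.0, 0.2]
opening: 0.0427
grasp_force: 0.0
time: 6.2
ee_pos: [0.5721, 0.0065, 0.0782]
tcp_rot: [179.9, 0.0, 93.3]
wrist_force: [-0.2, 1.0, 5.4]
opening: 0.0113
grasp_force: 39.7
6.2 [0.5721 0.0065 0.0782] [179.91   0.    93.28] q [ 0.6  7.7 -3.9 78.3  0.  87.4] op 0.0113 F [-0.2  1.   5.4] 39.67176675796509
turn [0.1 0.  1.1] then shift [ -48.8 -123.1  -81.8] per row [ -48.8 -123.1  -81.8]
```

```bash

python3 -m inch '[[[0,0,0,-15,0,0,0],[0,0,0,-30,0,0,0],[0,0,0,-35,0,0,0],[0,-10,-25,0,0,0,1.1],[0,-20,-49,0,0,0,0],[0,-19,-49,0,0,0,0],[0,0,0,0,0,0,0],[0,0,0,0,0,0,0]]]'
python3 - <<'E'
from h import *
st(); go(.451,-.047,.0215,92.2)
c=cam('wrist','w2.png')
E
```

```text
time: 7.2
ee_pos: [0.4511, -0.0477, 0.1581]
tcp_rot: [179.9, 0.0, 92.2]
wrist_force: [0.1, 0.9, -2.5]
opening: 0.0115
grasp_force: 39.8
7.2 [ 0.4511 -0.0477  0.1581] [179.92   0.    92.16] q [ -6.   -9.2 -11.7  87.3   0.   81.8] op 0.0115 F [ 0.1  0.9 -2.5] 39.80773866176605
turn [ 0.1  0.  -0. ] then shift [ 8.000e-01 -1.000e-01  1.366e+02] per row [ 8.000e-01 -1.000e-01  1.366e+02]
```

View pics/w2.png

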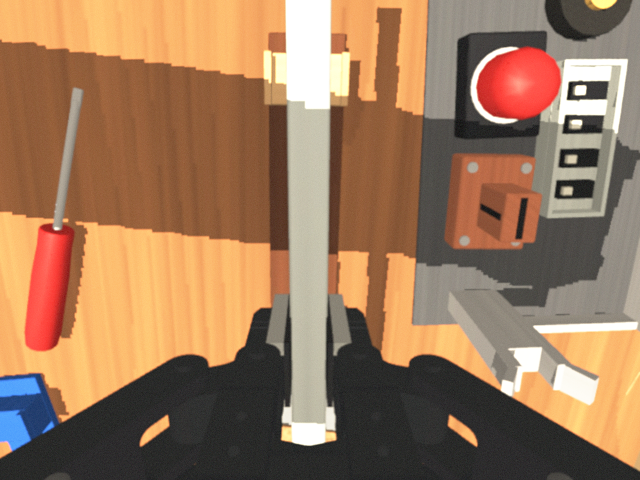

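The bar hangs level over both blocks: the far block is at (307,78), the near one under (308,410). I'll lower it, release and rise.

```bash

python3 -m inch '[[[0,0,0,35,0,0,0],[0,0,0,40,0,0,0],[0,0,0,35,0,0,0],[0,0,0,15,0,0,0],[0,0,0,6,0,0,0],[0,0,0,5,0,0,0],[0,0,0,0,0,0,0],[0,0,0,0,0,0,0]]]'
python3 -m inch '[[[50,0,0,0,0,0,0],[50,0,0,0,0,0,0],[50,0,0,0,0,0,0],[50,0,0,0,0,0,0],[50,0,0,-30,0,0,0],[50,0,0,-60,0,0,0],[75,0,0,-60,0,0,0],[75,0,0,0,0,0,0]]]'
python3 - <<'E'
from h import *
st(); 
c=cam('wrist','w3.png')
for k,z in [('bar_c',.036),('dome_c',.034),('chute_c',.034)]:
    for m in finder.mark_of('wrist',k)[:3]: print(k,round(m['conf'],2),np.round(m['position']),np.round(at(c,m['position'],z),4)[:2])
E
```

```text
time: 8.25
ee_pos: [0.4513, -0.0477, 0.0221]
tcp_rot: [179.9, 0.0, 92.2]
wrist_force: [-0.5, 0.8, -1.7]
opening: 0.0114
grasp_force: 39.8
time: 9.25
ee_pos: [0.4528, -0.0479, 0.1761]
tcp_rot: [179.6, 0.1, 92.2]
wrist_force: [-0.3, -0.0, -0.5]
opening: 0.0641
grasp_force: 0.0
9.25 [ 0.4528 -0.0479  0.1761] [1.7957e+02 6.0000e-02 9.2190e+01] q [-6.  -9.2 -9.8 89.   0.  81.8] op 0.0641 F [-0.3 -0.  -0.5] 0.0
chute_c 0.9 [483. 200.] [ 0.5747 -0.028 ]
```

View pics/w3.png

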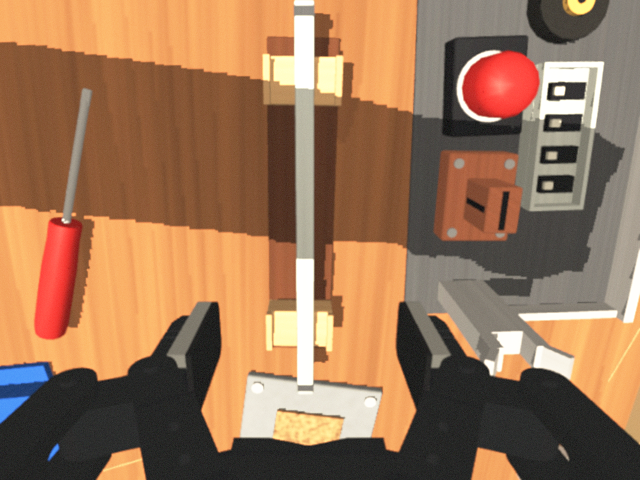

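The bar lies released across both rest blocks, at (303,78) and (300,325). Next I'll turn to yaw 183.4 and move over the dome.

```bash

python3 -m inch '[[[73,0,0,0,0,0,-10.2],[73,0,0,0,0,0,-10.2],[73,0,0,0,0,0,-10.2],[73,0,0,0,0,0,-10.2],[73,0,0,0,0,0,-10.2],[73,0,0,0,0,0,-10.2],[73,0,0,0,0,0,-10.2],[73,0,0,0,0,0,-10.2]]]' >/dev/null
python3 -m inch '[[[73,0,0,0,0,0,-9.6],[73,-30,20,5,0,0,0],[73,-40,30,5,0,0,0],[73,-40,30,10,0,0,0],[73,-13,5,0,0,0,0],[73,0,0,0,0,0,0]]]'
python3 - <<'E'
from h import *
st(); go(.5706,.0445,.03,183.4)
c=cam('wrist','w4.png')
for k,z in [('dome_c',.034),('chute_c',.034),('carrier_c',.017)]:
    for m in finder.mark_of('wrist',k)[:3]: print(k,round(m['conf'],2),np.round(m['position']),np.round(at(c,m['position'],z),4)[:2])
E
```

```text
time: 11.2
ee_pos: [0.5681, 0.0445, 0.1497]
tcp_rot: [-180.0, -0.2, -176.6]
wrist_force: [-0.0, -0.2, 0.2]
opening: 0.0624
grasp_force: 0.0
11.2 [0.5681 0.0445 0.1497] [-1.7999e+02 -1.7000e-01 -1.7658e+02] q [ 4.5  7.   3.2 86.4 -0.   1.1] op 0.0624 F [-0.  -0.2  0.2] 0.0
turn [-0.  -0.2  0. ] then shift [ -2.4  -0.2 119.7] per row [ -2.4  -0.2 119.7]
dome_c 0.61 [312. 239.] [0.5722 0.0472]
chute_c 0.78 [196. 238.] [ 0.5763 -0.0274]
carrier_c 0.67 [262. 304.] [0.6286 0.0154]
```

View pics/w4.png

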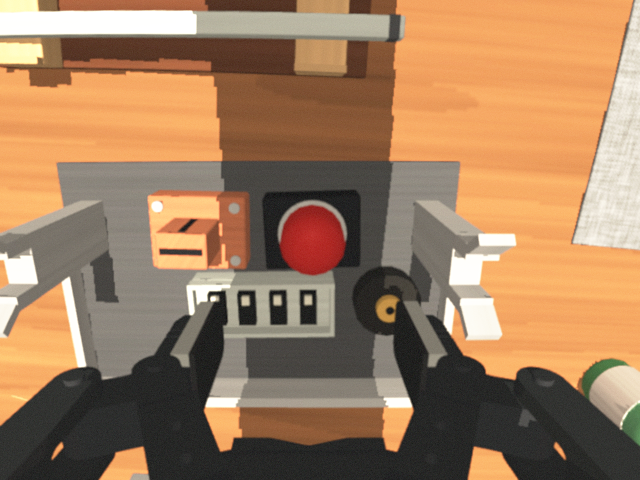

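```bash
python3 - <<'E'
from h import *
c=cam('wrist')
for n,ps in dict(dome=[(264,193),(359,191),(360,268),(266,270)],chute=[(149,193),(249,192),(248,268),(152,270)]).items():
    P=np.array([at(c,u,.026)[:2] for u in ps]); print(n,np.round(P,4).tolist(),np.round(P.mean(0),4))
E
```

```text
dome [[0.5461, 0.0139], [0.5412, 0.0752], [0.5941, 0.0808], [0.5993, 0.0168]] [0.5702 0.0467]
chute [[0.5503, -0.0611], [0.546, 0.0042], [0.5986, 0.0045], [0.6041, -0.0618]] [ 0.5748 -0.0285]
```

```bash

python3 -m inch '[[[73,-2.5,1,30,0,0,0],[73,0,0,35,0,0,0],[73,0,0,35,0,0,0],[73,0,0,15,0,0,0],[73,0,0,4,0,0,0],[73,0,0,0,0,0,0],[73,0,0,0,0,0,0]]]' 30
python3 -m inch '[[[0,0,0,0,0,0,0],[0,0,0,0,0,0,0],[0,0,0,0,0,0,0],[0,0,0,0,0,0,0],[0,0,0,0,0,0,0]]]' 30
python3 - <<'E'
from h import *
st(); go(.515,.301,.165,183.4)
E
```

```text
time: 12.32
ee_pos: [0.5718, 0.0456, 0.0337]
tcp_rot: [180.0, 0.1, -176.6]
wrist_force: [-0.5, 0.5, 0.5]
opening: 0.0626
grasp_force: 0.0
time: 12.95
ee_pos: [0.5715, 0.0457, 0.0333]
tcp_rot: [180.0, 0.1, -176.6]
wrist_force: [-1.4, 0.1, 5.3]
opening: 0.0391
grasp_force: 30.2
12.95 [0.5715 0.0457 0.0333] [ 1.7999e+02  8.0000e-02 -1.7661e+02] q [ 4.6  8.9 -7.6 73.5  0.   1.2] op 0.0391 F [-1.4  0.1  5.3] 30.183218247257173
turn [ 0.   0.1 -0. ] then shift [  41.2  258.2 -131.7] per row [  41.2  258.2 -131.7]
```

```bash

python3 -m inch '[[[0,0,0,-15,0,0,0],[0,0,0,-35,0,0,0],[0,0,0,-45,0,0,0],[0,0,0,-37,0,0,0],[0,0,0,0,0,0,0],[0,3,20,0,0,0,0],[0,6,40,0,0,0,0],[0,8,45,0,0,0,0]]]'
python3 -m inch '[[[0,8,45,0,0,0,0],[0,8,45,0,0,0,0],[0,6,40,0,0,0,0],[0,2,23,0,0,0,0],[0,0,0,0,0,0,0],[0,0,0,0,0,0,0]]]'
python3 - <<'E'
from h import *
st(); go(.515,.301,.0325,183.4)
c=cam('wrist','w5.png')
for m in finder.mark_of('wrist','mat')[:3]: print(round(m['conf'],2),np.round(m['position']),np.round(at(c,m['position'],0.003),4)[:2])
E
```

```text
time: 13.95
ee_pos: [0.5466, 0.1508, 0.1628]
tcp_rot: [-180.0, -0.1, -176.7]
wrist_force: [1.5, 0.2, -2.8]
opening: 0.0391
grasp_force: 30.7
time: 14.7
ee_pos: [0.5148, 0.3002, 0.1638]
tcp_rot: [-180.0, -0.0, -176.6]
wrist_force: [0.6, -0.4, -2.3]
opening: 0.0385
grasp_force: 30.7
14.7 [0.5148 0.3002 0.1638] [-1.7996e+02 -4.0000e-02 -1.7663e+02] q [30.3 10.5  8.7 88.3 -0.  26.9] op 0.0385 F [ 0.6 -0.4 -2.3] 30.71283378638327
turn [-0. -0. -0.] then shift [ -0.3   0.8 131.3] per row [ -0.3   0.8 131.3]
0.7 [316. 149.] [0.466 0.303]
```

View pics/w5.png

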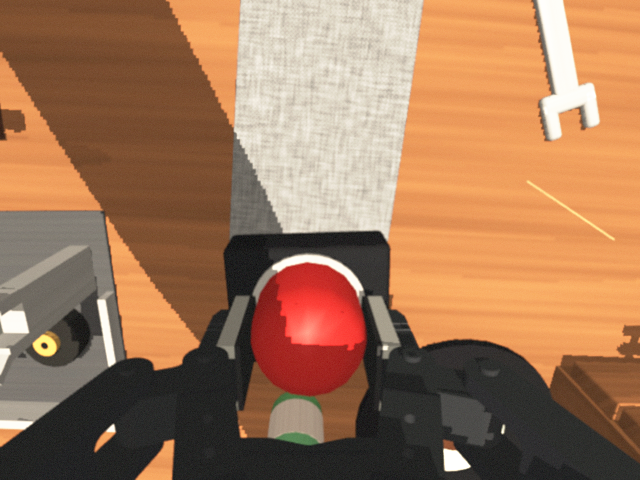

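The dome is held upright above the far part of the mat, whose centre is at about (0.466, 0.303). I'll lower it, release and rise.

```bash

python3 -m inch '[[[0,0,0,35,0,0,0],[0,0,0,40,0,0,0],[0,0,0,35,0,0,0],[0,0,0,12,0,0,0],[0,0,0,5,0,0,0],[0,0,0,3,0,0,0],[0,0,0,0,0,0,0],[0,0,0,0,0,0,0]]]'
python3 -m inch '[[[73,0,0,0,0,0,0],[73,0,0,0,0,0,0],[73,0,0,0,0,0,0],[73,0,0,0,0,0,0],[65,0,0,-40,0,0,0],[65,0,0,-50,0,0,0],[65,0,0,-40,0,0,0],[65,0,0,0,0,0,0]]]'
python3 - <<'E'
from h import *
st(); go(.575,-.029,.16,183.4)
E
```

```text
time: 15.8
ee_pos: [0.5152, 0.301, 0.0351]
tcp_rot: [180.0, 0.1, -176.6]
wrist_force: [0.1, -0.1, -1.8]
opening: 0.0385
grasp_force: 30.7
time: 16.8
ee_pos: [0.5161, 0.3015, 0.1681]
tcp_rot: [179.8, 0.3, -176.6]
wrist_force: [-0.6, 0.7, -0.5]
opening: 0.0557
grasp_force: 0.0
16.8 [0.5161 0.3015 0.1681] [ 179.85    0.31 -176.62] q [30.3 10.4  9.1 88.3 -0.  26.9] op 0.0557 F [-0.6  0.7 -0.5] 0.0
turn [ 0.2  0.3 -0. ] then shift [ -39.2 -333.4    8.1] per row [ -39.2 -333.4    8.1]
```

```bash

python3 -m inch '[[[65,-4,-35,0,0,0,0],[65,-5,-50,0,0,0,0],[65,-6,-50,0,0,0,0],[65,-6,-50,0,0,0,0],[65,-6,-50,0,0,0,0],[65,-6,-50,0,0,0,0],[65,-5,-40,0,0,0,0],[65,-1,-9,0,0,0,0]]]'
python3 -m inch '[[[65,0,0,20,0,0,0],[65,0,0,35,0,0,0],[65,0,0,0,0,0,0],[65,0,0,0,0,0,0]]]'
python3 - <<'E'
from h import *
st(); go(.575,-.029,.031,183.4)
c=cam('wrist','w6.png')
for k,z in [('dome_c',.033),('chute_c',.034),('carrier_c',.017)]:
    for m in finder.mark_of('wrist',k)[:3]: print(k,round(m['conf'],2),np.round(m['position']),np.round(at(c,m['position'],z),4)[:2])
E
```

```text
time: 17.8
ee_pos: [0.5733, -0.0325, 0.163]
tcp_rot: [-180.0, -0.1, -176.8]
wrist_force: [-0.4, 0.5, -0.6]
opening: 0.0551
grasp_force: 0.0
time: 18.3
ee_pos: [0.5736, -0.0299, 0.1102]
tcp_rot: [180.0, 0.0, -176.6]
wrist_force: [-0.2, -0.3, 0.9]
opening: 0.0555
grasp_force: 0.0
18.3 [ 0.5736 -0.0299  0.1102] [ 1.8000e+02  2.0000e-02 -1.7658e+02] q [-3.   7.6 -0.5 81.9  0.  -6.4] op 0.0555 F [-0.2 -0.3  0.9] 0.0
turn [0. 0. 0.] then shift [-1.4  0.8 79.2] per row [-1.4  0.8 79.2]
dome_c 0.22 [375. 329.] [0.6193 0.0124]
chute_c 0.89 [309. 255.] [ 0.5753 -0.0292]
carrier_c 0.85 [374. 328.] [0.6274 0.0151]
carrier_c 0.2 [294.  14.] [ 0.4517 -0.0444]
```

View pics/w6.png

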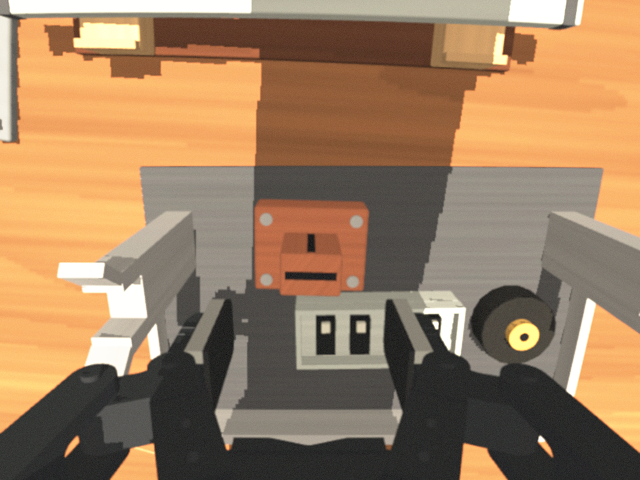

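The chute (309,255) stands between the open fingers, and its mark agrees with my estimate. I'll descend and grip.

```bash

python3 -m inch '[[[65,-1.5,0.5,30,0,0,0],[65,0,0,30,0,0,0],[65,0,0,17,0,0,0],[65,0,0,3,0,0,0],[65,0,0,0,0,0,0],[65,0,0,0,0,0,0]]]' 40
python3 -m inch '[[[0,0,0,0,0,0,0],[0,0,0,0,0,0,0],[0,0,0,0,0,0,0],[0,0,0,0,0,0,0],[0,0,0,0,0,0,0]]]' 40
python3 - <<'E'
from h import *
st(); go(.417,.305,.165,183.4)
E
```

```text
time: 19.25
ee_pos: [0.5757, -0.0299, 0.0306]
tcp_rot: [-180.0, 0.1, -176.6]
wrist_force: [0.3, 0.0, -0.7]
opening: 0.0555
grasp_force: 0.0
time: 19.88
ee_pos: [0.5754, -0.0298, 0.0301]
tcp_rot: [-180.0, 0.1, -176.6]
wrist_force: [0.8, 0.4, 5.8]
opening: 0.0291
grasp_force: 41.3
19.875 [ 0.5754 -0.0298  0.0301] [-1.7999e+02  7.0000e-02 -1.7662e+02] q [-3.   9.4 -7.4 73.2 -0.  -6.3] op 0.0291 F [0.8 0.4 5.8] 41.34617507457733
turn [-0.   0.1 -0. ] then shift [ 138.3  343.6 -134.9] per row [ 138.3  343.6 -134.9]
```

```bash

python3 -m inch '[[[0,0,0,-15,0,0,0],[0,0,0,-35,0,0,0],[0,0,0,-45,0,0,0],[0,0,0,-40,0,0,0],[0,0,0,0,0,0,0],[0,8,20,0,0,0,0],[0,16,38,0,0,0,0],[0,20,50,0,0,0,0]]]' >/dev/null
python3 -m inch '[[[0,20,50,0,0,0,0],[0,20,50,0,0,0,0],[0,20,50,0,0,0,0],[0,18,45,0,0,0,0],[0,12,30,0,0,0,0],[0,4,11,0,0,0,0],[0,0,0,0,0,0,0],[0,0,0,0,0,0,0]]]'
python3 - <<'E'
from h import *
st(); go(.417,.305,.0295,183.4)
E
```

```text
time: 21.88
ee_pos: [0.417, 0.3046, 0.1639]
tcp_rot: [-180.0, -0.0, -176.7]
wrist_force: [0.0, 0.2, -3.2]
opening: 0.0294
grasp_force: 40.5
21.875 [0.417  0.3046 0.1639] [-1.7996e+02 -3.0000e-02 -1.7666e+02] q [36.2 -0.4 -3.  87.5 -0.  32.8] op 0.0294 F [ 0.   0.2 -3.2] 40.464348793029785
turn [-0.  -0.  -0.1] then shift [-1.000e-01  4.000e-01  1.344e+02] per row [-1.000e-01  4.000e-01  1.344e+02]
```

```bash

python3 -m inch '[[[0,0,0,35,0,0,0],[0,0,0,40,0,0,0],[0,0,0,35,0,0,0],[0,0,0,14,0,0,0],[0,0,0,6,0,0,0],[0,0,0,4,0,0,0],[0,0,0,0,0,0,0],[0,0,0,0,0,0,0]]]'
python3 -m inch '[[[65,0,0,0,0,0,0],[65,0,0,0,0,0,0],[65,0,0,0,0,0,0],[65,0,0,0,0,0,0],[65,0,0,-40,0,0,0],[65,0,0,-50,0,0,0],[65,0,0,-50,0,0,0],[65,0,0,0,0,0,0]]]'
python3 -m inch '[[[75,0,0,0,0,0,10],[75,0,0,0,0,0,10],[75,0,0,0,0,0,10],[75,0,0,0,0,0,10],[75,0,0,0,0,0,10],[75,0,0,0,0,0,10],[75,0,0,0,0,0,10],[75,0,0,0,0,0,10]]]' >/dev/null
python3 -m inch '[[[75,0,0,0,0,0,9.7],[75,0,0,0,0,0,0]]]'
python3 - <<'E'
from h import *
st(); go(.6265,.0145,.14,93.6,8)
c=cam('top','top2.png')
for k,z in [('dome_c',.033),('chute_c',.033),('bar_c',.036)]:
    for m in finder.mark_of('top',k)[:2]: print(k,round(m['conf'],2),np.round(m['position']),np.round(at(c,m['position'],z),4)[:2])
E
```

```text
time: 22.88
ee_pos: [0.4172, 0.3058, 0.0311]
tcp_rot: [180.0, 0.1, -176.6]
wrist_force: [-0.3, -0.3, -2.4]
opening: 0.0293
grasp_force: 40.3
time: 23.88
ee_pos: [0.4183, 0.3065, 0.1745]
tcp_rot: [179.8, 0.3, -176.6]
wrist_force: [0.9, -0.1, -0.2]
opening: 0.0555
grasp_force: 0.0
time: 25.12
ee_pos: [0.4166, 0.3053, 0.1693]
tcp_rot: [-179.9, 0.0, 93.7]
wrist_force: [-0.6, 0.4, 0.3]
opening: 0.064
grasp_force: 0.0
25.125 [0.4166 0.3053 0.1693] [-1.7994e+02  4.0000e-02  9.3750e+01] q [ 36.2  -0.4  -2.3  88.1  -0.  122.5] op 0.064 F [-0.6  0.4  0.3] 0.0
turn [-0.1  0.   0.1] then shift [-303.4  191.2   29.3] per row [-37.9  23.9   3.7]
dome_c 0.72 [184. 216.] [0.5136 0.2998]
chute_c 0.89 [179. 258.] [0.4233 0.3071]
bar_c 0.98 [347. 248.] [ 0.4464 -0.05  ]
```

View pics/top2.png

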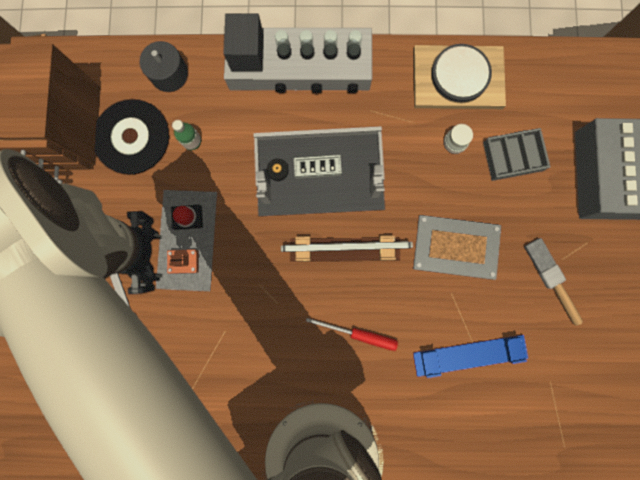

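The light (184,216) and the chute (179,258) stand on the mat, and the bar is on its rest. Now I'll go over the carrier.

```bash

python3 -m inch '[[[75,-30,19,0,0,0,0],[75,-42,26,0,0,0,0],[75,-42,26,0,0,0,0],[75,-42,26,0,0,0,0],[75,-42,26,0,0,0,0],[75,-42,26,0,0,0,0],[75,-40,26,15,0,0,0],[75,-23,16,15,0,0,0]]]' >/dev/null
python3 -m inch '[[[75,0,0,20,0,0,0],[75,0,0,20,0,0,0],[75,0,0,0,0,0,0],[75,0,0,0,0,0,0]]]'
python3 - <<'E'
from h import *
st(); go(.6265,.0145,.009,93.6)
c=cam('wrist','w7.png')
for m in finder.mark_of('wrist','carrier_c')[:3]: print(round(m['conf'],2),np.round(m['position']),np.round(at(c,m['position'],.017),4)[:2])
E
```

```text
time: 26.82
ee_pos: [0.6272, 0.0155, 0.1011]
tcp_rot: [180.0, 0.0, 93.7]
wrist_force: [0.3, 0.3, 0.7]
opening: 0.0644
grasp_force: 0.0
26.825 [0.6272 0.0155 0.1011] [179.95   0.    93.74] q [ 1.4 14.9  7.  82.1  0.  87.7] op 0.0644 F [0.3 0.3 0.7] 0.0
turn [0.  0.  0.1] then shift [-0.9 -0.8 92.1] per row [-0.9 -0.8 92.1]
0.61 [310. 247.] [0.6274 0.0154]
```

View pics/w7.png

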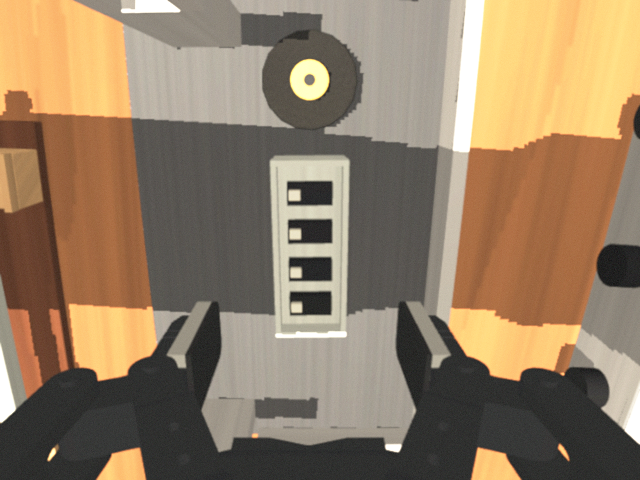

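The carrier (310,245) lies centred between the fingers and clear of the puck (310,80). I'll descend and grip it.

```bash

python3 -m inch '[[[75,0,0,35,0,0,0],[75,0,0,35,0,0,0],[75,0,0,17,0,0,0],[75,0,0,4,0,0,0],[75,0,0,0,0,0,0],[75,0,0,0,0,0,0]]]' 40
python3 -m inch '[[[0,0,0,0,0,0,0],[0,0,0,0,0,0,0],[0,0,0,0,0,0,0],[0,0,0,0,0,0,0],[0,0,0,0,0,0,0]]]' 40
python3 - <<'E'
from h import *
st(); go(.4535,-.29,.14,83.5,8)
c=cam('top')
for m in finder.outline_of('top','deck')[:1]:
    r=cv2.minAreaRect(np.argwhere(m['pixels'])[:,::-1].astype(np.float32)); print([np.round(at(c,b,.008)[:2],3).tolist() for b in cv2.boxPoints(r)])
a=c['pixels'][215:280,410:505]; hsv=cv2.cvtColor(a,cv2.COLOR_RGB2HSV)
m=(cv2.inRange(hsv,(5,110,120),(22,255,255))); m[:,:15]=0;m[:,80:]=0;m[:12]=0;m[52:]=0
p=np.argwhere(m)[:,::-1]+[410,215]; r=cv2.minAreaRect(p.astype(np.float32)); print(len(p),[np.round(at(c,b,.012)[:2],3).tolist() for b in cv2.boxPoints(r)],np.round(at(c,r[0],.012),4))
E
```

```text
time: 27.68
ee_pos: [0.6278, 0.0154, 0.0108]
tcp_rot: [179.9, 0.0, 93.7]
wrist_force: [0.5, 0.0, 0.7]
opening: 0.064
grasp_force: 0.0
time: 28.3
ee_pos: [0.6275, 0.0154, 0.0102]
tcp_rot: [179.9, 0.0, 93.7]
wrist_force: [0.0, 0.5, 5.6]
opening: 0.0389
grasp_force: 42.0
28.3 [0.6275 0.0154 0.0102] [179.92   0.    93.69] q [ 1.4 16.8 -0.8 72.3  0.  87.7] op 0.0389 F [0.  0.5 5.6] 41.99650526046753
turn [ 0.1 -0.  10.2] then shift [-323.1 -138.3 -129.8] per row [-40.4 -17.3 -16.2]
[[0.404, -0.191], [0.523, -0.207], [0.502, -0.39], [0.384, -0.372]]
1448 [[0.432, -0.227], [0.49, -0.235], [0.476, -0.354], [0.418, -0.345]] [ 0.4541 -0.2906  0.012 ]
```

```bash

python3 -m inch '[[[0,0,0,-15,0,0,0],[0,0,0,-35,0,0,0],[0,0,0,-45,0,0,0],[0,0,0,-38,0,0,0],[0,0,0,0,0,0,5.2],[0,0,0,0,0,0,5.2],[0,-25,-10,0,0,0,0],[0,-40,-17,0,0,0,0]]]' >/dev/null
python3 -m inch '[[[0,-45,-19,0,0,0,0],[0,-45,-19,0,0,0,0],[0,-45,-19,0,0,0,0],[0,-45,-19,0,0,0,0],[0,-40,-17,0,0,0,0],[0,-30,-13,0,0,0,0],[0,-8,-5,0,0,0,0],[0,0,0,0,0,0,0]]]'
python3 - <<'E'
from h import *
st(); go(.456,-.29,.0185,83.3)
c=cam('wrist','w8.png')
for k,z in [('deck',0),('carrier_c',.134)]:
    for m in finder.mark_of('wrist',k)[:3]: print(k,round(m['conf'],2),np.round(m['position']),np.round(at(c,m['position'],z),4)[:2])
E
```

```text
time: 30.4
ee_pos: [0.452, -0.2893, 0.1426]
tcp_rot: [180.0, -0.0, 83.2]
wrist_force: [0.3, 0.5, -1.1]
opening: 0.0389
grasp_force: 41.2
30.4 [ 0.452  -0.2893  0.1426] [ 1.7999e+02 -1.0000e-02  8.3230e+01] q [-32.6   2.3  -2.6  85.1   0.   64.1] op 0.0389 F [ 0.3  0.5 -1.1] 41.19580417871475
turn [ 0.  -0.  -0.1] then shift [ -0.2   4.  124.1] per row [ -0.2   4.  124.1]
carrier_c 0.83 [308. 328.] [ 0.4502 -0.2988]
```

View pics/w8.png

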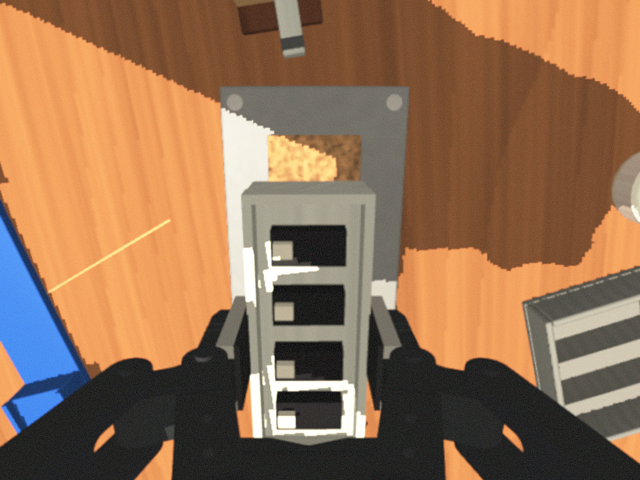

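```bash
python3 - <<'E'
from h import *
c=cam('wrist')
A,B=[at(c,u,.008)[:2] for u in [(221,87),(408,87)]]; C,D=[at(c,u,.012)[:2] for u in [(268,136),(361,135)]]
for a,b,l in [(A,B,.09),(C,D,.06)]:
    e=(b-a)/np.linalg.norm(b-a); n=np.array([e[1],-e[0]]); print(np.round(np.linalg.norm(b-a),4),'yaw',np.round(np.degrees(np.arctan2(e[1],e[0])),1),'centre',np.round((a+b)/2+n*l,4))
z=.1426-.0102+.030
A,B=[at(c,u,z)[:2] for u in [(244,186),(374,184)]];e=(B-A)/np.linalg.norm(B-A);n=np.array([e[1],-e[0]]);print('carrier',np.round(np.linalg.norm(B-A),4),np.round((A+B)/2+n*.05,4),np.degrees(np.arctan2(e[1],e[0])))
E
```

```text
0.1171 yaw -6.6 centre [ 0.456 -0.29 ]
0.059 yaw -6.0 centre [ 0.4566 -0.2897]
carrier 0.0383 [ 0.4533 -0.2852] -5.747598628138047
```

```bash

python3 -m inch '[[[0,-2,3.5,0,0,0,0],[0,0,0,40,0,0,0],[0,0,0,40,0,0,0],[0,0,0,27,0,0,0],[0,0,0,10,0,0,0],[0,0,0,5,0,0,0],[0,0,0,0,0,0,0],[0,0,0,0,0,0,0]]]'
python3 -m inch '[[[0,0,0,1,0,0,0],[75,0,0,0,0,0,0],[75,0,0,0,0,0,0],[75,0,0,0,0,0,0],[75,0,0,0,0,0,0],[75,0,0,-30,0,0,0],[75,0,0,-50,0,0,0],[75,0,0,-50,0,0,0]]]'
python3 -m inch '[[[75,0,0,0,0,0,0],[75,0,0,0,0,0,0]]]'
python3 - <<'E'
from h import *
st(); go(.417,.3055,.1690,183.4,14)
c=cam('wrist','w9.png')
for k,z in [('carrier_c',.025)]:
    for m in finder.mark_of('wrist',k)[:3]: print(k,round(m['conf'],2),np.round(m['position']),np.round(at(c,m['position'],z),4)[:2])
E
```

```text
time: 31.6
ee_pos: [0.4559, -0.292, 0.0214]
tcp_rot: [179.9, 0.0, 83.3]
wrist_force: [0.2, 0.3, -1.4]
opening: 0.039
grasp_force: 41.1
time: 32.6
ee_pos: [0.4551, -0.2915, 0.1506]
tcp_rot: [-180.0, -0.0, 83.3]
wrist_force: [1.4, -1.2, -0.1]
opening: 0.0641
grasp_force: 0.0
time: 32.85
ee_pos: [0.4553, -0.2916, 0.1487]
tcp_rot: [-180.0, -0.0, 83.3]
wrist_force: [1.2, 0.0, -0.6]
opening: 0.0642
grasp_force: 0.0
32.85 [ 0.4553 -0.2916  0.1487] [-1.7998e+02 -1.0000e-02  8.3280e+01] q [-32.6   2.8  -1.3  85.9   0.   64.1] op 0.0642 F [ 1.2  0.  -0.6] 0.0
turn [  -0.    -0.  -100.1] then shift [  2.8 598.4 -20.3] per row [ 0.2 42.7 -1.4]
carrier_c 0.58 [310. 229.] [ 0.4554 -0.2922]
```

View pics/w9.png

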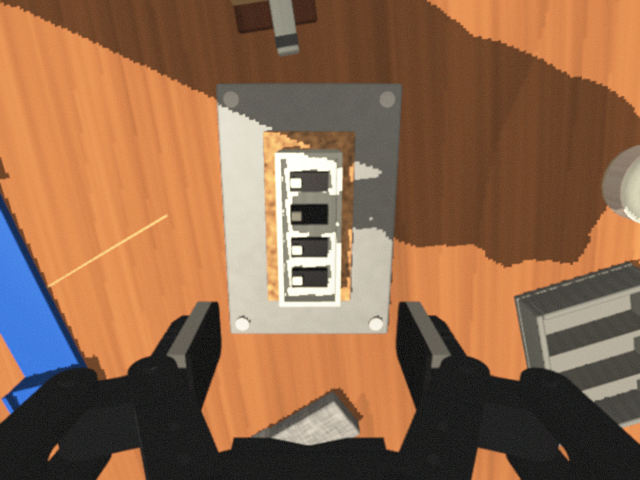

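The carrier sits on the cork pad, released, about 2 mm off centre and square to it. Now I'll fetch the chute.

```bash

python3 -m inch '[[[65,0,0,-20,0,0,-10],[65,0,0,0,0,0,-10],[65,0,0,0,0,0,-10],[65,0,0,0,0,0,-10],[65,0,0,0,0,0,-10],[65,0,0,0,0,0,-10],[65,0,0,0,0,0,-10],[65,0,0,0,0,0,-10]]]' >/dev/null
python3 -m inch '[[[65,0,0,0,0,0,-10],[65,0,0,0,0,0,-10],[65,0,35,0,0,0,0],[65,0,50,0,0,0,0],[65,0,50,0,0,0,0],[65,0,50,0,0,0,0],[65,0,50,0,0,0,0],[65,0,50,0,0,0,0]]]' >/dev/null
python3 -m inch '[[[65,0,50,0,0,0,0],[65,0,50,0,0,0,0],[65,0,50,0,0,0,0],[65,0,50,0,0,0,0],[65,1,50,0,0,0,0],[65,2,45,0,0,0,0],[65,0,18,0,0,0,0],[65,0,0,0,0,0,0]]]'
python3 -m inch '[[[65,0,0,40,0,0,0],[65,0,0,0,0,0,0],[65,0,0,0,0,0,0]]]'
python3 - <<'E'
from h import *
st(); go(.4172,.3058,.030,183.4)
c=cam('wrist','w10.png')
for k,z in [('chute_c',.033),('dome_c',.033)]:
    for m in finder.mark_of('wrist',k)[:3]: print(k,round(m['conf'],2),np.round(m['position']),np.round(at(c,m['position'],z),4)[:2])
E
```

```text
time: 35.95
ee_pos: [0.4176, 0.3054, 0.1681]
tcp_rot: [-179.9, -0.1, -176.6]
wrist_force: [0.1, -0.5, 0.1]
opening: 0.0552
grasp_force: 0.0
time: 36.33
ee_pos: [0.4185, 0.3044, 0.1304]
tcp_rot: [180.0, 0.0, -176.8]
wrist_force: [0.2, 0.5, 0.1]
opening: 0.0553
grasp_force: 0.0
36.325 [0.4185 0.3044 0.1304] [ 1.7999e+02  3.0000e-02 -1.7678e+02] q [36.  -0.3 -6.6 83.7 -0.  32.8] op 0.0553 F [0.2 0.5 0.1] 0.0
turn [ 0.   0.  -0.2] then shift [  1.2   1.5 100.4] per row [  1.2   1.5 100.4]
chute_c 0.62 [313. 238.] [0.4169 0.3075]
dome_c 0.84 [294. 380.] [0.5168 0.3007]
```

```bash

python3 -m inch '[[[65,1,1.5,35,0,0,0],[65,0,0,35,0,0,0],[65,0,0,24,0,0,0],[65,0,0,7,0,0,0],[65,0,0,0,0,0,0],[65,0,0,0,0,0,0]]]' 40
python3 -m inch '[[[0,0,0,0,0,0,0],[0,0,0,0,0,0,0],[0,0,0,0,0,0,0],[0,0,0,0,0,0,0],[0,0,0,0,0,0,0]]]' 40
python3 - <<'E'
from h import *
st(); go(.5754,-.0298,.165,183.4)
E
```

```text
time: 37.22
ee_pos: [0.4177, 0.3071, 0.0297]
tcp_rot: [179.9, 0.1, -176.7]
wrist_force: [-0.7, 1.1, -0.3]
opening: 0.0553
grasp_force: 0.0
time: 37.85
ee_pos: [0.4175, 0.3069, 0.0292]
tcp_rot: [180.0, 0.1, -176.7]
wrist_force: [-0.1, -0.0, 6.0]
opening: 0.0291
grasp_force: 41.1
37.85 [0.4175 0.3069 0.0292] [ 1.7996e+02  8.0000e-02 -1.7672e+02] q [ 36.3   1.6 -15.9  72.4  -0.   33. ] op 0.0291 F [-0.1 -0.   6. ] 41.13958775997162
turn [ 0.   0.1 -0.1] then shift [-137.6 -345.5 -135.8] per row [-137.6 -345.5 -135.8]
```

```bash

python3 -m inch '[[[0,0,0,-15,0,0,0],[0,0,0,-35,0,0,0],[0,0,0,-45,0,0,0],[0,0,0,-40,0,0,0],[0,0,0,0,0,0,0],[0,-8,-20,0,0,0,0],[0,-16,-38,0,0,0,0],[0,-20,-50,0,0,0,0]]]' >/dev/null
python3 -m inch '[[[0,-20,-50,0,0,0,0],[0,-20,-50,0,0,0,0],[0,-20,-50,0,0,0,0],[0,-18,-45,0,0,0,0],[0,-12,-30,0,0,0,0],[0,-4,-12,0,0,0,0],[0,0,0,0,0,0,0],[0,0,0,0,0,0,0]]]'
python3 - <<'E'
from h import *
st(); go(.5754,-.0298,.0315,183.4)
E
```

```text
time: 39.85
ee_pos: [0.5741, -0.0289, 0.1631]
tcp_rot: [180.0, -0.0, -176.7]
wrist_force: [-0.8, -0.2, -2.9]
opening: 0.0297
grasp_force: 40.4
39.85 [ 0.5741 -0.0289  0.1631] [ 1.7998e+02 -3.0000e-02 -1.7666e+02] q [-2.9  7.6  5.3 87.8  0.  -6.2] op 0.0297 F [-0.8 -0.2 -2.9] 40.35638988018036
turn [ 0.  -0.  -0.1] then shift [ -1.2  -1.  131.6] per row [ -1.2  -1.  131.6]
```

```bash

python3 -m inch '[[[0,-0.5,-1,35,0,0,0],[0,0,0,40,0,0,0],[0,0,0,35,0,0,0],[0,0,0,14,0,0,0],[0,0,0,6,0,0,0],[0,0,0,3,0,0,0],[0,0,0,0,0,0,0],[0,0,0,0,0,0,0]]]'
python3 -m inch '[[[65,0,0,0,0,0,0],[65,0,0,0,0,0,0],[65,0,0,0,0,0,0],[65,0,0,0,0,0,0],[65,0,0,-40,0,0,0],[65,0,0,-50,0,0,0],[65,0,0,-40,0,0,0],[65,0,0,0,0,0,0]]]'
python3 - <<'E'
from h import *
st(); go(.5155,.3012,.165,183.4)
c=cam('wrist')
for k,z in [('chute_c',.034)]:
    for m in finder.mark_of('wrist',k)[:3]: print(k,round(m['conf'],2),np.round(m['position']),np.round(at(c,m['position'],z),4)[:2])
E
```

```text
time: 40.85
ee_pos: [0.5756, -0.031, 0.0312]
tcp_rot: [-180.0, 0.1, -176.7]
wrist_force: [-0.8, -0.5, -2.2]
opening: 0.0294
grasp_force: 40.3
time: 41.85
ee_pos: [0.5767, -0.031, 0.164]
tcp_rot: [-180.0, 0.3, -176.7]
wrist_force: [0.4, 0.2, -1.1]
opening: 0.0555
grasp_force: 0.0
41.85 [ 0.5767 -0.031   0.164 ] [-179.96    0.33 -176.72] q [-3.1  7.5  5.4 87.5  0.  -6.4] op 0.0555 F [ 0.4  0.2 -1.1] 0.0
turn [-0.   0.3 -0.1] then shift [ 41.3 335.2  -1. ] per row [ 41.3 335.2  -1. ]
chute_c 0.9 [309. 219.] [ 0.5726 -0.0308]
```

Chute is back within a few millimetres of its spot. Next is the dome.

```bash

python3 -m inch '[[[73,4,35,0,0,0,0],[73,5,50,0,0,0,0],[73,6,50,0,0,0,0],[73,6,50,0,0,0,0],[73,6,50,0,0,0,0],[73,6,50,0,0,0,0],[73,5,40,0,0,0,0],[73,2,9,0,0,0,0]]]' >/dev/null
python3 -m inch '[[[73,0,0,40,0,0,0],[73,0,0,0,0,0,0],[73,0,0,0,0,0,0]]]'
python3 - <<'E'
from h import *
st(); go(.5155,.3012,.033,183.4)
c=cam('wrist')
for k,z in [('dome_c',.033)]:
    for m in finder.mark_of('wrist',k)[:3]: print(k,round(m['conf'],2),np.round(m['position']),np.round(at(c,m['position'],z),4)[:2])
E
```

```text
time: 43.32
ee_pos: [0.5162, 0.2996, 0.1209]
tcp_rot: [-180.0, -0.0, -176.8]
wrist_force: [0.1, -1.2, 0.5]
opening: 0.0624
grasp_force: 0.0
43.325 [0.5162 0.2996 0.1209] [-1.7999e+02 -1.0000e-02 -1.7676e+02] q [30.1 10.6  4.1 83.5 -0.  26.9] op 0.0624 F [ 0.1 -1.2  0.5] 0.0
turn [-0.  -0.  -0.2] then shift [ 0.6  1.6 87.9] per row [ 0.6  1.6 87.9]
dome_c 0.59 [310. 245.] [0.5156 0.3007]
```

```bash

python3 -m inch '[[[73,1,1.5,30,0,0,0],[73,0,0,35,0,0,0],[73,0,0,19,0,0,0],[73,0,0,5,0,0,0],[73,0,0,0,0,0,0],[73,0,0,0,0,0,0]]]' 30
python3 -m inch '[[[0,0,0,0,0,0,0],[0,0,0,0,0,0,0],[0,0,0,0,0,0,0],[0,0,0,0,0,0,0],[0,0,0,0,0,0,0]]]' 30
python3 - <<'E'
from h import *
st(); go(.5715,.0457,.165,183.4)
E
```

```text
time: 44.18
ee_pos: [0.5157, 0.302, 0.0327]
tcp_rot: [180.0, 0.1, -176.7]
wrist_force: [0.4, 0.2, 0.5]
opening: 0.0622
grasp_force: 0.0
time: 44.8
ee_pos: [0.5154, 0.3019, 0.0323]
tcp_rot: [180.0, 0.1, -176.7]
wrist_force: [-1.4, 0.2, 6.1]
opening: 0.039
grasp_force: 30.2
44.8 [0.5154 0.3019 0.0323] [ 1.7996e+02  8.0000e-02 -1.7672e+02] q [30.4 12.1 -4.  73.8 -0.  27.1] op 0.039 F [-1.4  0.2  6.1] 30.197987789288163
turn [ 0.   0.1 -0.1] then shift [ -40.8 -259.1 -132.7] per row [ -40.8 -259.1 -132.7]
```

```bash

python3 -m inch '[[[0,0,0,-15,0,0,0],[0,0,0,-35,0,0,0],[0,0,0,-45,0,0,0],[0,0,0,-37,0,0,0],[0,0,0,0,0,0,0],[0,-3,-20,0,0,0,0],[0,-6,-40,0,0,0,0],[0,-8,-45,0,0,0,0]]]' >/dev/null
python3 -m inch '[[[0,-8,-45,0,0,0,0],[0,-8,-45,0,0,0,0],[0,-6,-40,0,0,0,0],[0,-2,-24,0,0,0,0],[0,0,0,0,0,0,0],[0,0,0,0,0,0,0]]]'
python3 - <<'E'
from h import *
st(); go(.5715,.0457,.0345,183.4)
c=cam('wrist','w11.png')
E
```

```text
time: 46.55
ee_pos: [0.5702, 0.0454, 0.1626]
tcp_rot: [180.0, -0.1, -176.7]
wrist_force: [-0.4, -0.2, -1.7]
opening: 0.0387
grasp_force: 30.7
46.55 [0.5702 0.0454 0.1626] [ 1.7999e+02 -7.0000e-02 -1.7674e+02] q [ 4.5  7.2  4.9 87.8  0.   1.3] op 0.0387 F [-0.4 -0.2 -1.7] 30.72201163507998
turn [ 0.  -0.1 -0.1] then shift [ -1.3   0.2 128.1] per row [ -1.3   0.2 128.1]
```

View pics/w11.png

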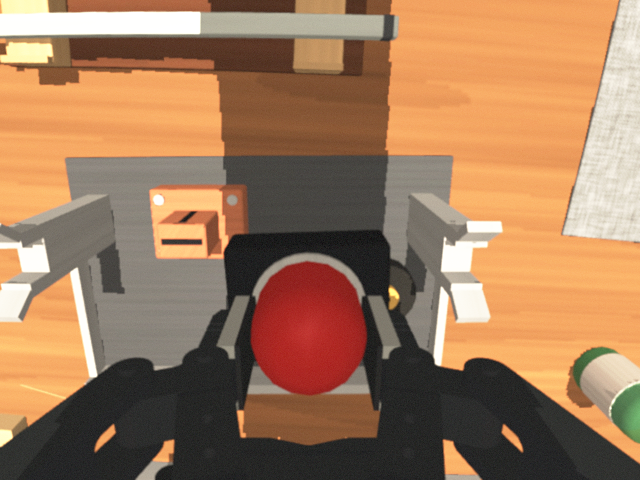

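The dome is upright and square over its spot, and the chute (200,222) stands square on the plate. I'll lower and release.

```bash

python3 -m inch '[[[0,-0.5,0,35,0,0,0],[0,0,0,40,0,0,0],[0,0,0,32,0,0,0],[0,0,0,14,0,0,0],[0,0,0,6,0,0,0],[0,0,0,2,0,0,0],[0,0,0,0,0,0,0],[0,0,0,0,0,0,0]]]'
python3 -m inch '[[[73,0,0,0,0,0,0],[73,0,0,0,0,0,0],[73,0,0,0,0,0,0],[73,0,0,0,0,0,0],[73,0,0,-40,0,0,0],[73,0,0,-50,0,0,0],[73,0,0,-40,0,0,0],[73,0,0,0,0,0,0]]]'
python3 -m inch '[[[50,0,0,0,0,0,10.2],[50,0,0,0,0,0,10.2],[50,0,0,0,0,0,10.2],[50,0,0,0,0,0,10.2],[50,0,0,0,0,0,10.2],[50,0,0,0,0,0,10.2],[50,0,0,0,0,0,10.2],[50,0,0,0,0,0,10.2]]]' >/dev/null
python3 -m inch '[[[50,0,0,0,0,0,9.7],[50,0,0,0,0,0,0]]]' 40
python3 - <<'E'
from h import *
st(); go(.451,-.0475,.12,92.2,4)
c=cam('wrist','w12.png')
for k,z in [('dome_c',.034),('chute_c',.034),('bar_c',.036)]:
    for m in finder.mark_of('wrist',k)[:3]: print(k,round(m['conf'],2),np.round(m['position']),np.round(at(c,m['position'],z),4)[:2])
E
```

```text
time: 47.6
ee_pos: [0.5717, 0.0455, 0.0351]
tcp_rot: [180.0, 0.1, -176.7]
wrist_force: [-0.1, 0.1, -0.9]
opening: 0.039
grasp_force: 30.7
time: 48.6
ee_pos: [0.5727, 0.0456, 0.168]
tcp_rot: [180.0, 0.3, -176.7]
wrist_force: [0.3, 0.5, -1.0]
opening: 0.0621
grasp_force: 0.0
time: 49.85
ee_pos: [0.5709, 0.0455, 0.1632]
tcp_rot: [-179.9, 0.0, 92.1]
wrist_force: [-0.6, -0.2, 0.3]
opening: 0.0429
grasp_force: 0.0
49.85 [0.5709 0.0455 0.1632] [-179.92    0.     92.05] q [ 4.6  7.3  5.1 87.8  0.  92.5] op 0.0429 F [-0.6 -0.2  0.3] 0.0
turn [-0.1  0.  -0.1] then shift [ -88.3 -123.4   43.2] per row [-22.1 -30.8  10.8]
chute_c 0.59 [310. 328.] [ 0.5744 -0.031 ]
bar_c 0.92 [138. 341.] [ 0.4487 -0.0458]
```

View pics/w12.png

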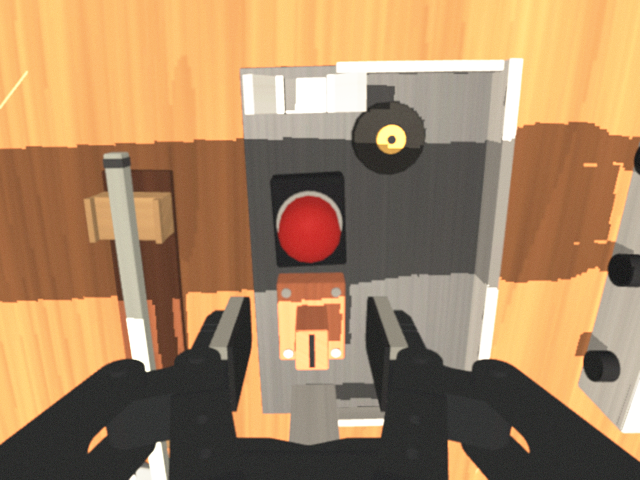

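```bash
python3 - <<'E'
from h import *
c=cam('wrist')
for n,p in dict(dome=[(272,176),(344,173),(346,265),(276,267)],chute=[(278,276),(344,273),(345,357),(279,357)]).items():
    P=np.array([at(c,u,.026)[:2] for u in p]); x=P[1]+P[2]-P[0]-P[3]; print(n,np.round(P.mean(0),4),np.degrees(np.arctan2(x[1],x[0])))
E
python3 -m inch '[[[50,-15,-23,0,0,0,0],[50,-30,-42,0,0,0,0],[50,-30,-40,10,0,0,0],[50,-13,-18,30,0,0,0],[50,0,0,0,0,0,0],[50,0,0,0,0,0,0]]]'
python3 - <<'E'
from h import *
st(); go(.451,-.0477,.021,92.2)
c=cam('wrist')
l=[at(c,u,.042)[:2] for u in []]
for m in finder.mark_of('wrist','bar_c')[:2]: print(round(m['conf'],2),np.round(m['position']),np.round(at(c,m['position'],.036),4)[:2])
m=finder.outline_of('wrist','bar_c')[0]['pixels']
for r in range(20,300,40):
    k=np.where(m[r])[0]
    if len(k): print(r,np.round(at(c,(k.mean(),r),.042)[:2],4),len(k))
E
```

```text
dome [0.5714 0.0462] 4.221908142455495
chute [ 0.5757 -0.0268] 3.49983825408776
time: 50.85
ee_pos: [0.4523, -0.0465, 0.1254]
tcp_rot: [179.9, 0.0, 92.0]
wrist_force: [0.0, -0.6, 1.2]
opening: 0.0428
grasp_force: 0.0
50.85 [ 0.4523 -0.0465  0.1254] [179.91   0.    92.02] q [ -5.9  -9.  -15.2  83.7   0.   82.1] op 0.0428 F [ 0.  -0.6  1.2] 0.0
turn [ 0.1  0.  -0.2] then shift [ -1.2  -1.4 104.4] per row [ -1.2  -1.4 104.4]
0.77 [305. 246.] [ 0.4498 -0.0474]
20 [0.4461 0.071 ] 23
60 [0.4469 0.0525] 24
100 [0.4476 0.0331] 24
140 [0.4483 0.013 ] 22
180 [ 0.449  -0.0082] 22
220 [ 0.45   -0.0305] 21
260 [ 0.4508 -0.054 ] 21
```

Dome and chute are on their spots and square. The bar runs through (0.4505, -0.048). I'll grip it where it was released.

```bash

python3 -m inch '[[[50,-1,-1.5,40,0,0,-0.2],[50,0,0,40,0,0,0],[50,0,0,20,0,0,0],[50,0,0,5,0,0,0],[50,0,0,0,0,0,0],[50,0,0,0,0,0,0]]]' 40
python3 -m inch '[[[0,0,0,0,0,0,0],[0,0,0,0,0,0,0],[0,0,0,0,0,0,0],[0,0,0,0,0,0,0],[0,0,0,0,0,0,0],[0,0,0,0,0,0,0]]]' 40
python3 - <<'E'
from h import *
st(); go(.5723,.0065,.158,93.3)
E
```

```text
time: 51.75
ee_pos: [0.4508, -0.0477, 0.0205]
tcp_rot: [179.9, 0.0, 92.2]
wrist_force: [0.1, -0.2, 0.2]
opening: 0.0425
grasp_force: 0.0
time: 52.5
ee_pos: [0.4504, -0.0478, 0.02]
tcp_rot: [179.9, 0.0, 92.2]
wrist_force: [-0.3, 0.3, 6.1]
opening: 0.011
grasp_force: 39.6
52.5 [ 0.4504 -0.0478  0.02  ] [1.7993e+02 1.0000e-02 9.2180e+01] q [ -6.1  -7.1 -25.3  71.7   0.   81.8] op 0.011 F [-0.3  0.3  6.1] 39.5869106054306
turn [ 0.1  0.  -1.1] then shift [  47.2  124.8 -138. ] per row [  47.2  124.8 -138. ]
```

```bash

python3 -m inch '[[[0,0,0,-15,0,0,0],[0,0,0,-30,0,0,0],[0,0,0,-45,0,0,0],[0,0,0,-48,0,0,0],[0,10,25,0,0,0,-1.1],[0,19,50,0,0,0,0],[0,18,50,0,0,0,0],[0,0,0,0,0,0,0]]]' >/dev/null
python3 -m inch '[[[0,0,0,0,0,0,0],[0,0,0,0,0,0,0]]]'
python3 - <<'E'
from h import *
st(); go(.5722,.0065,.078,93.3)
c=cam('wrist','w13.png')
E
```

```text
time: 53.75
ee_pos: [0.5716, 0.0055, 0.158]
tcp_rot: [180.0, 0.0, 93.3]
wrist_force: [0.4, -0.0, -1.5]
opening: 0.0109
grasp_force: 39.8
53.75 [0.5716 0.0055 0.158 ] [1.7997e+02 1.0000e-02 9.3260e+01] q [ 0.5  7.   4.2 87.1 -0.  87.3] op 0.0109 F [ 0.4 -0.  -1.5] 39.75409269332886
turn [ 0.  0. -0.] then shift [ 1.   0.7 80. ] per row [ 1.   0.7 80. ]
```

View pics/w13.png

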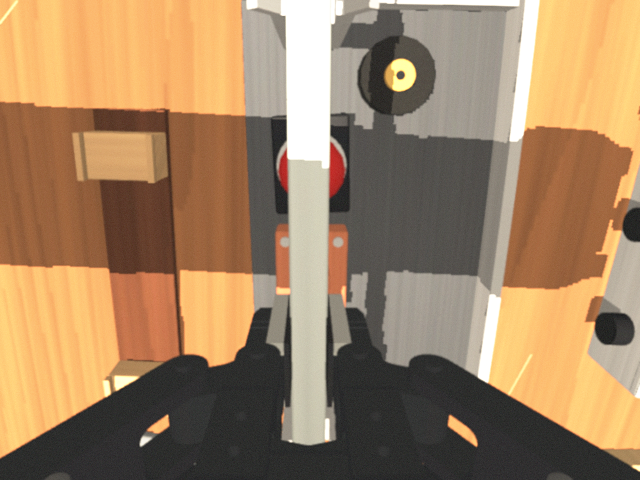

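The bar is aligned over both brackets, at (310,5) and (308,430). I'll lower it into the slots.

```bash

python3 -m inch '[[[0,1,0,20,0,0,0],[0,0,0,25,0,0,0],[0,0,0,15,0,0,0],[0,0,0,10,0,0,0],[0,0,0,6,0,0,0],[0,0,0,3,0,0,0],[0,0,0,0,0,0,0],[0,0,0,0,0,0,0]]]'
python3 - <<'E'
from h import *
st()
E
```

```text
time: 54.8
ee_pos: [0.5724, 0.0069, 0.0787]
tcp_rot: [180.0, 0.0, 93.3]
wrist_force: [0.1, -0.3, -1.2]
opening: 0.0112
grasp_force: 39.8
54.8 [0.5724 0.0069 0.0787] [179.96   0.    93.29] q [ 0.7  7.7 -3.8 78.4  0.  87.4] op 0.0112 F [ 0.1 -0.3 -1.2] 39.75640833377838
```

```bash

python3 -m inch '[[[45,0,0,0,0,0,0],[45,0,0,0,0,0,0],[45,0,0,0,0,0,0],[45,0,0,0,0,0,0],[45,0,0,-30,0,0,0],[45,0,0,-50,0,0,0],[45,0,0,-40,0,0,0],[45,0,0,0,0,0,0]]]'
python3 -m inch '[[[45,0,-40,0,0,0,0],[45,0,-50,0,0,0,0],[45,0,-50,0,0,0,0],[45,0,0,0,0,0,0],[45,0,0,0,0,0,0]]]'
python3 - <<'E'
from h import *
st(); c=cam('wrist','w14.png'); cam('top','top3.png')
for k,z in [('bar_c',.094),('carrier_c',.025),('puck_c',.014)]:
    t=cam('top')
    for m in finder.mark_of('top',k)[:1]: print(k,round(m['conf'],2),np.round(at(t,m['position'],z),4)[:2])
E
```

```text
time: 55.8
ee_pos: [0.5735, 0.0069, 0.2019]
tcp_rot: [179.7, 0.0, 93.3]
wrist_force: [-0.5, -0.3, -0.7]
opening: 0.0383
grasp_force: 0.0
time: 56.42
ee_pos: [0.4327, -0.0012, 0.1979]
tcp_rot: [180.0, 0.0, 93.3]
wrist_force: [0.2, -0.4, 0.9]
opening: 0.0387
grasp_force: 0.0
56.425 [ 0.4327 -0.0012  0.1979] [179.98   0.    93.28] q [ -0.2 -11.6  -9.4  92.1   0.   86.6] op 0.0387 F [ 0.2 -0.4  0.9] 0.0
carrier_c 0.55 [ 0.4547 -0.2895]
```

View pics/w14.png

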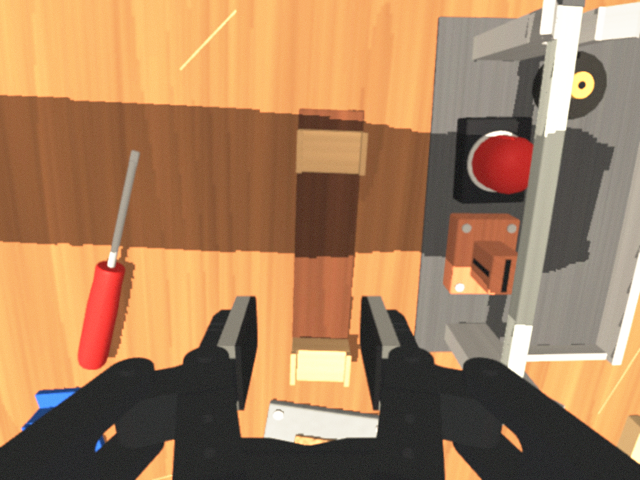

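The bar lies straight in both brackets, running from (562,5) to (518,370). Light and chute stand upright beneath it, and the puck (582,85) is undisturbed. I'll hand the job in.

```bash
python3 -c "
from h import *
print(bot.job_done())"
```

```text
the job is handed in; nothing more can be done
None
```

I handed the job in at about 56 s: the bar is back in both brackets, the light and chute are on their own spots, and the carrier is on the cork pad about 2 mm off centre, with the puck untouched; the judging result was not shown.

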